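# Swap the assay cartridge and close the reader's presence switch

### The arm

A 6-joint arm with a two-finger parallel gripper is mounted at the origin on a cart in front of the work surface, level with it; the furniture and walls round the work are solid. World frame = base frame: x ahead of the robot, y to its left, z up, the work surface at z = 0. Lengths are in m, angles in rad, forces in N, time in s.
With the tool pointing down it reaches from about 0.25 to 0.775 m from the base axis. Payload 4 kg.
Tool frame: the origin (TCP) lies where the fingers leave the gripper's body, on its centre line; the fingertips stand 73 mm ahead of it and the grasp point (between the pads) lies 54 mm ahead of it; z points along the fingers, y is the line along which they close (so a half turn about z gives the same grasp; the last joint's range is limited). The gripper opens to 85 mm and grips with 20 to 120 N. Pads are 22 mm wide; open, the fingers measure 114 mm over their backs; the gripper's body (76 mm by 85 mm) begins 54 mm behind the grasp point. The pads swing forward as they close: fully open they stand 13 mm farther back than shut.
Start: joints at [1.149, 0.087, 1.371, -0, 1.684, -0.103], TCP at [0.172, 0.522, 0.304] pointing down, gripper open.
Joint ranges: [-3.1, 3.1], [-0.76, 2.03], [0.27, 2.55], [-1.08, 4.22], [0.17, 2.65], [-2.57, 2.57]. Speed limits (rad/s): [2.79, 2.79, 3.14, 3.14, 3.14, 3.14].

### API

Orientations are given as a unit quaternion [x, y, z, w].
In Python, from workcell import manip, optics gives the robot as it stands. The module is installed in compiled form; this text tells all that it offers.
- The arm moves only by the tool move_arm, never from a script. Its argument "targets" is a list of rows, each an object of numbers: "tx", "ty", "tz": the shift along the world's x, y, z in m; "wx", "wy", "wz": the turn, a rotation vector about the world's x, y, z in rad; "claw": the opening, from 0 (shut) to 1 (fully open). A call has 1 to 10 rows; each row shifts and turns the commanded pose from where the row before left it; what a row does not reach is not made up. A row lasts 1/8 s, in which the tool goes at most 62.5 mm and 10.7 degrees, less where a joint would pass 70% of its speed; a pose out of reach is approached as far as the arm can. A call with a gripper value outside its range is refused whole. The fingers move at their own pace and stop on an object; "force" is the grip in N (left out, the last holds). Time passes only in rows, so rows that do not move let the fingers close. It gives the time, the measured TCP pose, the force, the opening and the grip force at its end, in the units of the state.
- manip.sense(): the state, without advancing time (a new reading comes with each control period).
- optics.camera(name): name is "scene" or "top"; returns (picture, depth): 384x512x3 uint8, blue, green, red; 384x512 float32, m along the optical axis (not along the pixel's ray), 0 where there is no reading.
- optics.camera_model(name): a dict with "fx", "fy", "cx", "cy" (pixels), "distortion" ([k1, k2, p1, p2, k3] as OpenCV has them; the pictures are not rectified), "rvec" (rotation vector, rad) and "tvec" (3), from world to camera coordinates, as OpenCV has them. Camera axes: x right, y down, z forward; pixel columns grow to the right and rows downward; lengths in m; the calibration is good to about 2 mm. A picture is of the moment at which its call begins. camera_model takes no time and is no camera call.
- manip.finish_job(): hands the job in; it is judged then, once.
The state is a dict: "time_s": time; "qpos": joint angles; "joint_velocities": joint speeds; "joint_torque": joint torques, N m; "tool_pos": TCP position; "tcp_rot": TCP orientation; "wrist_force": force on the tool from outside, world axes, zero at the start; "wrist_torque": the same for the moment, N m; "opening": opening from 0.0 (shut) to 1.0 (fully open); "grip_force": force on a finger pad.
Only numpy, scipy, OpenCV 4.12 (cv2) and the standard library are available. Lean on these libraries where they do the work, as an engineer would, in place of code of your own. Each camera call takes 0.05 s, during which the arm holds its last target. There are 200 camera calls.

### The job

Take the spent red-topped cartridge out of the reader and stand it in the yellow discard tray, then draw the fresh green-topped cartridge straight out of the incubator block and slide it fully home in the reader's dock, so that it stands between the rails and its back edge keeps the roller lever of the presence switch pressed. Keep both cartridges upright all the time, do not disturb the two blue-topped cartridges or knock the bottle, the can or the beaker, and leave everything standing by itself.

Things in the scene. Friction and masses are not known exactly. Their poses are not given: they have to be found in the camera images.
- block: Incubator block: aluminium, 70 (x) by 176 (y) mm, top 80 mm above the worktop, white 50 mm high panel 30 mm deep on its -x side; fixed. Origin on the worktop under the aluminium block's centre. Three wells in a row at y = -58, 0, +58 mm (x = 0), each 43 (x) by 27 (y) mm, 72 mm deep, floor 8 mm above the worktop; each holds a cartridge.
- reader: Cartridge reader, fixed: grey bed plate 145 (x) by 90 (y) mm, its top 14 mm above the worktop; white housing 57 mm high at its back (from x = +37 mm). Origin on the worktop under the seat. Two steel rails along x, inner faces at y = -15 and +15 mm, from x = -30 to +20 mm; steel rear stop, front face at x = +20 mm; rails 14, stop 12 mm high above the bed. Dock open at the front (-x) and above.
- seat (a point): The seat: point on top of the reader's bed (14 mm above the worktop) over which the centre of a cartridge stands when fully home; axes are the reader's. The cartridge goes in with its 40 mm side along x (either way round) and slides to +x, back face to the rear stop. The lever crosses the dock just above the stop.
- lever (a joint): Presence-switch lever on a vertical pin at the back right of the dock (reader x 26, y -24 mm): steel arm 28 mm long, orange roller. 0 rad = out; grows as it is pushed to +x; about 0.49 with a cartridge against the stop, limit 0.62; trips at 0.38 rad (cartridge 3 mm short of the stop). A weak spring (0.1 to 0.25 N at the roller) returns it; it cannot shift a standing cartridge.
- roller (a point): Centre of the lever's orange roller (8 mm diameter, 10 mm tall), 37 mm above the worktop. With the lever out, the roller's front is 13 mm in front of the rear stop, so a cartridge lowered into the dock must come down at least 15 mm in front of the seat and then be slid back.
- tray: Yellow open discard tray, 130 by 130 mm, 30 mm high, walls and floor about 4 mm thick, fixed. Origin under its centre, on the worktop; axes along its sides.
- fresh_mid (a point): Fresh cartridge: tall white plastic cartridge with a green ribbed top 26 mm high; 40 mm (its x) by 24 mm (its y) by 110 mm tall, 0.11 to 0.18 kg; this point is its centre, 55 mm above its foot. It starts in one of the three wells of the incubator block, axes parallel to the block's, its foot on the well floor and its top 38 mm out of the block.
- spent_mid (a point): Spent cartridge: tall white plastic cartridge with a red ribbed top 26 mm high; 40 mm (its x) by 24 mm (its y) by 110 mm tall, 0.11 to 0.18 kg; this point is its centre, 55 mm above its foot. It starts in the reader's dock about 1 mm from the stop, its axes parallel to the reader's, pressing the lever.
- spare_a_mid (a point): Spare cartridge a: tall white plastic cartridge with a blue ribbed top 26 mm high; 40 mm (its x) by 24 mm (its y) by 110 mm tall, 0.11 to 0.18 kg; this point is its centre, 55 mm above its foot. It starts in one of the three wells of the incubator block, axes parallel to the block's, its foot on the well floor and its top 38 mm out of the block.
- spare_b_mid (a point): Spare cartridge b: tall white plastic cartridge with a blue ribbed top 26 mm high; 40 mm (its x) by 24 mm (its y) by 110 mm tall, 0.11 to 0.18 kg; this point is its centre, 55 mm above its foot. It starts in one of the three wells of the incubator block, axes parallel to the block's, its foot on the well floor and its top 38 mm out of the block.
- bottle_mid (a point): Clear glass bottle with blue cap, 72 mm diameter, 139 mm tall, standing loose in one of the gaps between the reader, block and tray; this point is on its axis, half-way up.
- can_mid (a point): Lime-green can, 65 mm diameter, 85 mm tall, standing loose in the other gap; this point is on its axis, half-way up.
- beaker_mid (a point): Small glass beaker, 58 mm diameter, 60 mm tall, standing loose behind the work; this point is on its axis, half-way up.
There are look-alikes about, which are no part of the job. Of the things that look like the tray, the larger one is meant.

How it is judged:
On the way, in this order (a step that is already met when the one before it is completed fails the run):
1. the spent cartridge is out of the dock and the lever has swung out (value of joint lever below 0.1 rad and distance between spent_mid and seat above 0.09 m), for 0.2 s.
2. the spent cartridge stands in the discard tray (x of spent_mid in the frame of tray between -0.055 and 0.055 m and y of spent_mid in the frame of tray between -0.055 and 0.055 m and z of spent_mid in the frame of tray between 0.05 and 0.066 m), for 0.2 s.
At the end, for the whole second after the job is handed in: Fresh cartridge upright (0.08 rad) on the bed between the rails, within 5 mm of the seat, square to it (0.15 rad), lever past 0.38 rad; spent one upright (0.15 rad) on the tray floor; both at rest; spares within 10 mm of their starts; bystanders within 20 mm, not tipped (all of step 2 and value of joint lever above 0.38 rad and x of fresh_mid in the frame of seat between -0.005 and 0.004 m and y of fresh_mid in the frame of seat between -0.006 and 0.006 m and z of fresh_mid in the frame of seat between 0.05 and 0.06 m and angle between fresh_mid's own z axis and vertical below 0.08 rad and angle between the x axis of fresh_mid and the x axis of seat, either way round below 0.15 rad and linear speed of each of fresh, spent below 0.02 m/s and angle between spent_mid's own z axis and vertical below 0.15 rad and distance of each of spare_a_mid, spare_b_mid from where it was at the start of the episode below 0.01 m); the robot touches nothing.
It fails at once if fresh cartridge tilted more than 0.3 rad (angle between fresh_mid's own z axis and vertical above 0.3 rad).
It fails at once if spent cartridge tilted more than 0.3 rad (angle between spent_mid's own z axis and vertical above 0.3 rad).
It fails at once if a spare cartridge lifted or shifted by more than 10 mm (distance of any of spare_a_mid, spare_b_mid from where it was at the start of the episode above 0.01 m).
It fails at once if the bottle, can or beaker shifted by more than 20 mm or tipped by more than 0.3 rad (distance of any of bottle_mid, can_mid, beaker_mid from where it was at the start of the episode above 0.02 m or angle between any of bottle_mid, can_mid, beaker_mid's own z axis and vertical above 0.3 rad).
It also fails if it takes over 64 s, if anything falls off the work surface, if the arm or the gripper's body presses on something with over 40 N, if the wrist force passes 120 N, or if a joint passes its speed limit or range.

## Working session

There is one attempt and no reset: what is moved stays moved. The work goes in short steps, Python scripts to look and compute and a tool call to move; the robot and the scene stay as the last step left them, time stands still between calls to the robot, and variables do not carry over. Pictures are saved under pics/ and viewed, at most 10 in all, crops included, and the job is handed in when it is done.

Besides the shell and the picture viewer there is one more tool, called after "Call:" as a command line: name --argument value ..., lists and objects as JSON in quotes. move_arm: Moves the arm, as the interface text tells. Its arguments: {"type":"object","properties":{"targets":{"type":"array"},"force":{"type":"number"}},"required":["targets"]}

```bash
mkdir -p pics; cat > h.py <<'E'
import numpy as np, cv2
from workcell import manip, optics
def grab(n):
    im,d=optics.camera(n); return im,d,optics.camera_model(n)
def world(px,d,m):
    """pixels Nx2 + depth -> world"""
    px=np.asarray(px,float).reshape(-1,1,2)
    K=np.array([[m['fx'],0,m['cx']],[0,m['fy'],m['cy']],[0,0,1]])
    u=cv2.undistortPoints(px,K,np.array(m['distortion'])).reshape(-1,2)
    R=cv2.Rodrigues(np.array(m['rvec'],float))[0]; t=np.array(m['tvec'],float).ravel()
    c=np.c_[u,np.ones(len(u))]
    return c@R, -R.T@t, (c*np.asarray(d).reshape(-1,1)-t)@R
def onplane(px,z,m):
    r,o,_=world(px,np.ones(len(np.reshape(px,(-1,2)))),m)
    return o+r*((z-o[2])/r[:,2])[:,None]
E
python3 - <<'E'
from h import *
for n in('top','scene'):
    im,d,m=grab(n); cv2.imwrite(f'pics/{n}0.png',im); np.savez(f'{n}0.npz',im=im,d=d)
    r,o,_=world([[256,192]],[1],m); print(n,o,r,m['fx'])
s=manip.sense(); print(s)
E
```

```text
top [ 0.44010169 -0.04202341  1.46986004] [[ 0.11426046 -0.02743895 -0.99328011]] 460.19162150991116
scene [-0.31984883 -0.63861797  0.62945542] [[ 0.73602849  0.48084874 -0.47688853]] 449.6373328370826
{'time_s': 0.1, 'qpos': array([ 1.14891539e+00,  8.78919342e-02,  1.37216000e+00, -2.13057347e-05,
        1.68360989e+00, -1.03106259e-01]), 'joint_velocities': array([-6.50043559e-05, -2.51417994e-03, -2.87170180e-03, -6.93347164e-04,
       -2.32890560e-03,  1.31211978e-03]), 'joint_torque': array([ 2.28078374e-03, -3.53014755e+01, -3.14218032e+01, -1.51905911e-04,
        8.05182732e-03,  8.96009965e-06]), 'tool_pos': array([0.17225259, 0.52199295, 0.30282125]), 'tcp_rot': array([ 1.58714430e-01,  9.87323989e-01, -1.00189538e-03, -2.58240786e-04]), 'wrist_force': array([-0.39392122,  0.1878471 ,  0.51238663]), 'wrist_torque': array([0.02643364, 0.01437273, 0.01904425]), 'grip_force': 0.0, 'opening': 0.9997584642755626}
```

View pics/top0.png

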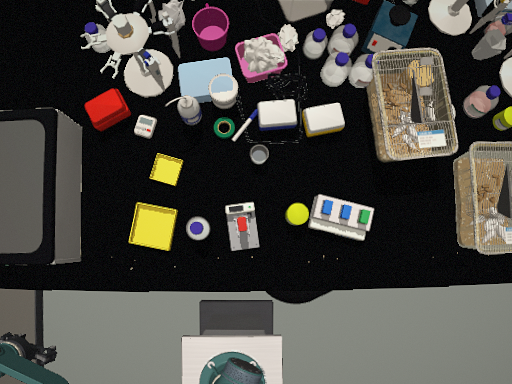

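View pics/scene0.png

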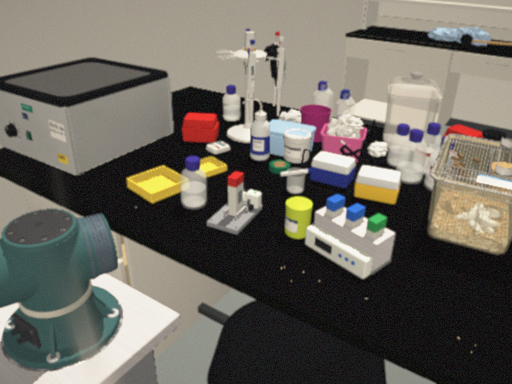

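Top view: larger yellow tray at (153,226) and smaller look-alike at (166,169), so the larger one is meant. Reader with red cartridge at (242,226). Block at (341,216) with blue tops (327,208) and (346,212) and green (364,216). Bottle (198,228), can (297,214), beaker (259,154).

```bash
cat > m.py <<'E'
from h import *
def comps(mask,amin=15):
    n,l,s,c=cv2.connectedComponentsWithStats(mask.astype(np.uint8))
    return [(l==i,s[i],c[i]) for i in range(1,n) if s[i,4]>=amin]
def cols(im):
    h=cv2.cvtColor(im,cv2.COLOR_BGR2HSV).astype(int); H,S,V=h[...,0],h[...,1],h[...,2]
    return {'red':((H<8)|(H>172))&(S>130)&(V>80),'green':(H>50)&(H<85)&(S>110)&(V>60),
     'blue':(H>98)&(H<118)&(S>130)&(V>80),'yellow':(H>20)&(H<31)&(S>130)&(V>90),'lime':(H>=31)&(H<45)&(S>130)&(V>80)}
E
python3 - <<'E'
from m import *
z=np.load('top0.npz'); im,d=z['im'],z['d']; m=optics.camera_model('top')
C=cols(im)
for k in C:
    for mk,s,c in comps(C[k]):
        if not(120<c[0]<390 and 140<c[1]<260):continue
        ys,xs=np.nonzero(mk); P=world(np.c_[xs,ys],d[mk],m)[2]
        zt=np.percentile(P[:,2],90); top=P[P[:,2]>zt-.012]
        (rc,sz,a)=cv2.minAreaRect((top[:,:2]*1000).astype(np.float32))
        print(k,s[4],c.round(1),'z',zt.round(4),'mean',top.mean(0).round(4),'rect',np.round(rc,1),np.round(sz,1),round(a,1))
        print('   onplane',onplane([c],.118 if k!='red' else .124,m).round(4))
# heights map of objects near
ys,xs=np.mgrid[130:262,115:395]; px=np.c_[xs.ravel(),ys.ravel()]
P=world(px,d[ys,xs].ravel(),m)[2]
crop=cv2.resize(im[185:260,120:385],None,fx=3,fy=3,interpolation=cv2.INTER_CUBIC); cv2.imwrite('pics/crop1.png',crop)
# bed plate / housing / block by height
def rect(lo,hi,x0,x1,name):
    k=(P[:,2]>lo)&(P[:,2]<hi)&(px[:,0]>x0)&(px[:,0]<x1)&(px[:,1]>180)
    q=P[k]; r=cv2.minAreaRect((q[:,:2]*1000).astype(np.float32)); print(name,k.sum(),np.round(r[0],1),np.round(r[1],1),round(r[2],2),q[:,2].mean().round(4))
rect(.008,.020,220,264,'bed'); rect(.050,.065,220,264,'housing'); rect(.008,.07,220,264,'reader')
rect(.074,.086,305,380,'blocktop'); rect(.044,.056,305,380,'panel'); rect(.12,.15,180,215,'cap');rect(.075,.095,280,312,'can'); rect(.02,.036,125,180,'traywall')
E
```

```text
red 115 [241.6 223.6] z 0.1278 mean [ 0.5019 -0.037   0.1238] rect [502.6 -37.3] [23.5 38.5] 89.7
   onplane [[ 0.5023 -0.0363  0.124 ]]
green 117 [364.  216.2] z 0.1213 mean [ 0.5208 -0.4026  0.1175] rect [ 520.9 -403.1] [22.4 38.3] 74.6
   onplane [[ 0.5208 -0.4007  0.118 ]]
blue 114 [327.  206.6] z 0.1214 mean [ 0.5507 -0.2898  0.1177] rect [ 550.6 -290.4] [24.8 40. ] 74.7
   onplane [[ 0.5507 -0.2897  0.118 ]]
blue 117 [345.2 211.4] z 0.1202 mean [ 0.5347 -0.3424  0.1298] rect [ 499.5 -199.7] [ 40.3 334.6] 13.8
   onplane [[ 0.5358 -0.3441  0.118 ]]
yellow 752 [166.  168.9] z 0.017 mean [0.6815 0.2011 0.0397] rect [599.7  88.4] [398.6 105.2] 54.0
   onplane [[0.667  0.1885 0.118 ]]
yellow 1794 [152.6 225.9] z 0.0269 mean [0.4985 0.2361 0.0916] rect [479.2 134.4] [361.3 128.6] 78.8
   onplane [[0.4971 0.2269 0.118 ]]
lime 402 [297.2 213.4] z 0.0887 mean [ 0.5319 -0.2051  0.0924] rect [ 498.9 -136. ] [ 62.2 220.5] 25.8
   onplane [[ 0.5313 -0.2003  0.118 ]]
bed 760 [526.1 -47.4] [116.3 220.1] 87.8 0.0137
housing 244 [525.8 -31.3] [86.6 86.7] 0.01 0.0555
reader 1162 [527.  -45.9] [116.9 219.8] 88.99 0.0248
blocktop 863 [ 538.5 -334.9] [207.4  83. ] 80.78 0.08
panel 525 [ 519.7 -341.4] [177.5 101.1] 74.12 0.0494
cap 143 [489.7  95.3] [34.9 36.5] 0.58 0.1374
can 363 [ 532.9 -206.4] [63. 64.] 65.24 0.0848
traywall 255 [542. 239.] [132.  211.6] 79.13 0.028
```

View pics/crop1.png

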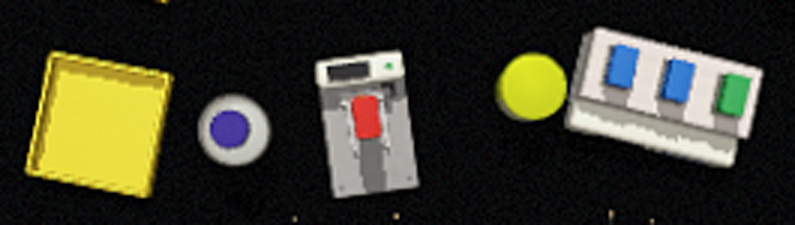

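Crop shows: large tray on the left, bottle, reader with the red-topped cartridge at (366,117), can, and block with two blue tops and green at (735,95) at its right (-y) end. These match the description. Next I'll refine the yaws.

```bash
python3 - <<'E'
from m import *
z=np.load('top0.npz'); im,d=z['im'],z['d']; m=optics.camera_model('top')
def rect(mask,pz):
    ct=max(cv2.findContours(mask.astype(np.uint8),cv2.RETR_EXTERNAL,cv2.CHAIN_APPROX_NONE)[0],key=cv2.contourArea).reshape(-1,2)
    q=onplane(ct,pz,m)[:,:2]*1000; r=cv2.minAreaRect(q.astype(np.float32)); return q,[np.round(v,1) for v in r]
C=cols(im)['yellow'].copy(); C[:195]=0
print('tray',rect(C,.03)[1],rect(C,.0)[1])
# bed edges: row-wise left/right edges of reader front part, on plane .014
g=im.max(2)>75; g[:, :218]=0; g[:,266:]=0
L=[];R=[]
for r in range(224,247):
    x=np.nonzero(g[r])[0]
    if len(x)>20: L.append((x[0]-.5,r));R.append((x[-1]+.5,r))
for n,E in(('L',L),('R',R)):
    q=onplane(E,.014,m); p=np.polyfit(q[:,0],q[:,1],1); print(n,len(E),'yaw',np.degrees(np.arctan(p[0])).round(2),'y at x=.5',np.polyval(p,.5).round(4), np.std(q[:,1]-np.polyval(p,q[:,0])).round(4))
# front edge
E=[]
for c in range(234,254):
    y=np.nonzero(g[:256,c])[0]; E.append((c,y[-1]+.5))
q=onplane(E,.014,m); p=np.polyfit(q[:,1],q[:,0],1); print('front yaw',np.degrees(-np.arctan(p[0])).round(2),'x at y=-.036',np.polyval(p,-.036).round(4))
z=np.load('scene0.npz'); im,d=z['im'],z['d']; ms=optics.camera_model('scene')
C=cols(im)
for k in('red','green','blue'):
    for mk,s,c in comps(C[k],60):
        if 150<c[1]<240 and 220<c[0]<400 and s[4]<600:
            ys,xs=np.nonzero(mk);P=world(np.c_[xs,ys],d[mk],ms)[2]; P=P[(P[:,2]>.06)&(P[:,2]<.16)]
            t=P[P[:,2]>np.percentile(P[:,2],95)-.008]
            print(k,s[4],c.round(1),P.min(0).round(3),P.max(0).round(3))
E
```

```text
tray [array([501.2, 244.7]), array([135.7, 134.5]), np.float64(79.5)] [array([502.5, 250.7]), array([138.5, 137.3]), np.float64(79.5)]
L 23 yaw 6.89 y at x=.5 0.0096 0.0009
R 23 yaw 7.33 y at x=.5 -0.0824 0.0009
front yaw 7.5 x at y=-.036 0.4268
red 219 [235.1 178.2] [ 0.48  -0.052  0.101] [ 0.523 -0.024  0.128]Traceback (most recent call last):
  File "<stdin>", line 27, in <module>
    return _quantile_unchecked(
        a, q, axis, out, overwrite_input, method, keepdims, weights)
    return _ureduce(a,
                    func=_quantile_ureduce_func,
    ...<5 lines>...
                    overwrite_input=overwrite_input,
                    method=method)
    r = func(a, **kwargs)
    result = _quantile(arr,
                       quantiles=q,
    ...<2 lines>...
                       out=out,
                       weights=wgt)
    slices_having_nans = np.isnan(arr[-1, ...])
                                  ~~~^^^^^^^^^
IndexError: index -1 is out of bounds for axis 0 with size 0
```

Call:
move_arm --targets '[{"tx": 0.022, "ty": -0.037, "wz": 0.03, "claw": 0.7}, {"tx": 0.022, "ty": -0.037, "wz": 0.03, "claw": 0.7}, {"tx": 0.022, "ty": -0.037, "wz": 0.03, "claw": 0.7}, {"tx": 0.022, "ty": -0.037, "wz": 0.03, "claw": 0.7}, {"tx": 0.022, "ty": -0.037, "wz": 0.03, "claw": 0.7}, {"tx": 0.022, "ty": -0.037, "wz": 0.03, "claw": 0.7}, {"tx": 0.022, "ty": -0.037, "wz": 0.03, "claw": 0.7}, {"tx": 0.022, "ty": -0.037, "wz": 0.03, "claw": 0.7}, {"tx": 0.022, "ty": -0.037, "wz": 0.03, "claw": 0.7}, {"tx": 0.022, "ty": -0.037, "wz": 0.03, "claw": 0.7}]' --force 50

```text
schema error: expected keys tx, ty, tz, wx, wy, wz, claw
```

Call:
move_arm --targets '[{"tx": 0.022, "ty": -0.037, "wz": 0.03, "claw": 0.7}, {"tx": 0.022, "ty": -0.037, "wz": 0.03, "claw": 0.7}, {"tx": 0.022, "ty": -0.037, "wz": 0.03, "claw": 0.7}, {"tx": 0.022, "ty": -0.037, "wz": 0.03, "claw": 0.7}, {"tx": 0.022, "ty": -0.0405, "wz": 0.024, "claw": 0.7}, {"tz": -0.03, "claw": 0.7}, {"tz": -0.03, "claw": 0.7}, {"claw": 0.7}]'

```text
schema error: expected keys tx, ty, tz, wx, wy, wz, claw
```

```bash
cat >> m.py <<'E'
from scipy.spatial.transform import Rotation as Ro
def st():
    s=manip.sense(); R=Ro.from_quat(s['tcp_rot']).as_matrix()
    print('t',round(s['time_s'],2),'tcp',s['tool_pos'].round(4),'closing deg',np.degrees(np.arctan2(R[1,1],R[0,1])).round(2),'z',R[:,2].round(3),'F',s['wrist_force'].round(1),'T',s['wrist_torque'].round(2),'open',round(float(s['opening']),3),'grip',round(float(s['grip_force']),1),'q',s['qpos'].round(2))
    return s
E
python3 -c "
from m import *;st()
im,d,m=grab('scene');cv2.imwrite('pics/s1.png',cv2.resize(im[100:260,150:350],None,fx=4,fy=3.7))"
```

```text
t 0.1 tcp [0.1723 0.522  0.3028] closing deg 71.74 z [-0.001 -0.002 -1.   ] F [-0.4  0.2  0.5] T [0.03 0.01 0.02] open 1.0 grip 0.0 q [ 1.15  0.09  1.37 -0.    1.68 -0.1 ]
```

View pics/s1.png

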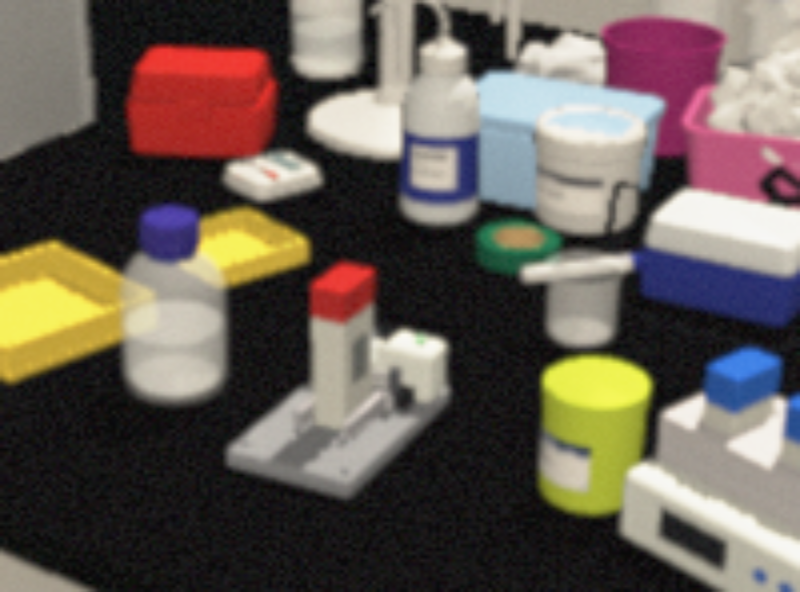

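The arm has not moved because the rows need all seven keys. The picture confirms the red-topped cartridge stands in the dock at crop (343,340).

Call:
move_arm --targets '[{"tx": 0.022, "ty": -0.037, "tz": 0, "wx": 0, "wy": 0, "wz": 0.03, "claw": 0.7}, {"tx": 0.022, "ty": -0.037, "tz": 0, "wx": 0, "wy": 0, "wz": 0.03, "claw": 0.7}, {"tx": 0.022, "ty": -0.037, "tz": 0, "wx": 0, "wy": 0, "wz": 0.03, "claw": 0.7}, {"tx": 0.022, "ty": -0.037, "tz": 0, "wx": 0, "wy": 0, "wz": 0.03, "claw": 0.7}, {"tx": 0.022, "ty": -0.037, "tz": 0, "wx": 0, "wy": 0, "wz": 0.03, "claw": 0.7}, {"tx": 0.022, "ty": -0.037, "tz": 0, "wx": 0, "wy": 0, "wz": 0.03, "claw": 0.7}, {"tx": 0.022, "ty": -0.037, "tz": 0, "wx": 0, "wy": 0, "wz": 0.03, "claw": 0.7}, {"tx": 0.022, "ty": -0.037, "tz": 0, "wx": 0, "wy": 0, "wz": 0.03, "claw": 0.7}, {"tx": 0.022, "ty": -0.037, "tz": 0, "wx": 0, "wy": 0, "wz": 0.03, "claw": 0.7}, {"tx": 0.022, "ty": -0.037, "tz": 0, "wx": 0, "wy": 0, "wz": 0.03, "claw": 0.7}]' --force 50

```text
time_s: 1.4
tool_pos: [0.3927, 0.151, 0.3037]
tcp_rot: [0.009, 1.0, 0.0, -0.0]
wrist_force: [0.7, 0.8, 0.4]
opening: 0.7
grip_force: 0.0
```

Call:
move_arm --targets '[{"tx": 0.022, "ty": -0.037, "tz": 0, "wx": 0, "wy": 0, "wz": 0.03, "claw": 0.7}, {"tx": 0.022, "ty": -0.037, "tz": 0, "wx": 0, "wy": 0, "wz": 0.03, "claw": 0.7}, {"tx": 0.022, "ty": -0.037, "tz": 0, "wx": 0, "wy": 0, "wz": 0.03, "claw": 0.7}, {"tx": 0.022, "ty": -0.037, "tz": 0, "wx": 0, "wy": 0, "wz": 0.03, "claw": 0.7}, {"tx": 0.022, "ty": -0.04, "tz": 0, "wx": 0, "wy": 0, "wz": 0.024, "claw": 0.7}, {"tx": 0, "ty": 0, "tz": -0.03, "wx": 0, "wy": 0, "wz": 0, "claw": 0.7}, {"tx": 0, "ty": 0, "tz": -0.03, "wx": 0, "wy": 0, "wz": 0, "claw": 0.7}, {"tx": 0, "ty": 0, "tz": 0, "wx": 0, "wy": 0, "wz": 0, "claw": 0.7}]'

```text
time_s: 2.4
tool_pos: [0.5009, -0.0356, 0.2407]
tcp_rot: [-0.062, 0.998, 0.001, -0.004]
wrist_force: [0.0, -0.4, -0.1]
opening: 0.702
grip_force: 0.0
```

```bash
python3 -c "
from m import *;st()"
```

```text
t 2.4 tcp [ 0.5009 -0.0356  0.2407] closing deg 97.15 z [-0.007  0.001 -1.   ] F [ 0.  -0.4 -0.1] T [ 0.    0.04 -0.  ] open 0.702 grip 0.0 q [-0.18  0.01  1.58  0.    1.56 -1.88]
```

Call:
move_arm --targets '[{"tx": 0.001, "ty": -0.001, "tz": -0.02, "wx": 0, "wy": 0, "wz": 0, "claw": 0.7}, {"tx": 0, "ty": 0, "tz": -0.02, "wx": 0, "wy": 0, "wz": 0, "claw": 0.7}, {"tx": 0, "ty": 0, "tz": -0.02, "wx": 0, "wy": 0, "wz": 0, "claw": 0.7}, {"tx": 0, "ty": 0, "tz": -0.018, "wx": 0, "wy": 0, "wz": 0, "claw": 0.7}, {"tx": 0, "ty": 0, "tz": 0, "wx": 0, "wy": 0, "wz": 0, "claw": 0.45}, {"tx": 0, "ty": 0, "tz": 0, "wx": 0, "wy": 0, "wz": 0, "claw": 0.35}, {"tx": 0, "ty": 0, "tz": 0, "wx": 0, "wy": 0, "wz": 0, "claw": 0.25}, {"tx": 0, "ty": 0, "tz": 0, "wx": 0, "wy": 0, "wz": 0, "claw": 0.1}, {"tx": 0, "ty": 0, "tz": 0, "wx": 0, "wy": 0, "wz": 0, "claw": 0.0}, {"tx": 0, "ty": 0, "tz": 0, "wx": 0, "wy": 0, "wz": 0, "claw": 0.0}]'

```text
time_s: 3.65
tool_pos: [0.5041, -0.0368, 0.1673]
tcp_rot: [-0.063, 0.998, -0.0, 0.001]
wrist_force: [-0.0, 0.7, 5.9]
opening: 0.271
grip_force: 49.9
```

```bash
python3 -c "
from m import *;st()
im,d,m=grab('scene');cv2.imwrite('pics/s2.png',cv2.resize(im[100:260,150:350],None,fx=4,fy=3.7))"
```

```text
t 3.65 tcp [ 0.5041 -0.0368  0.1673] closing deg 97.17 z [ 0.003 -0.    -1.   ] F [-0.   0.7  5.9] T [ 0.08  0.09 -0.02] open 0.271 grip 49.9 q [-0.19  0.06  1.68  0.    1.4  -1.88]
```

View pics/s2.png

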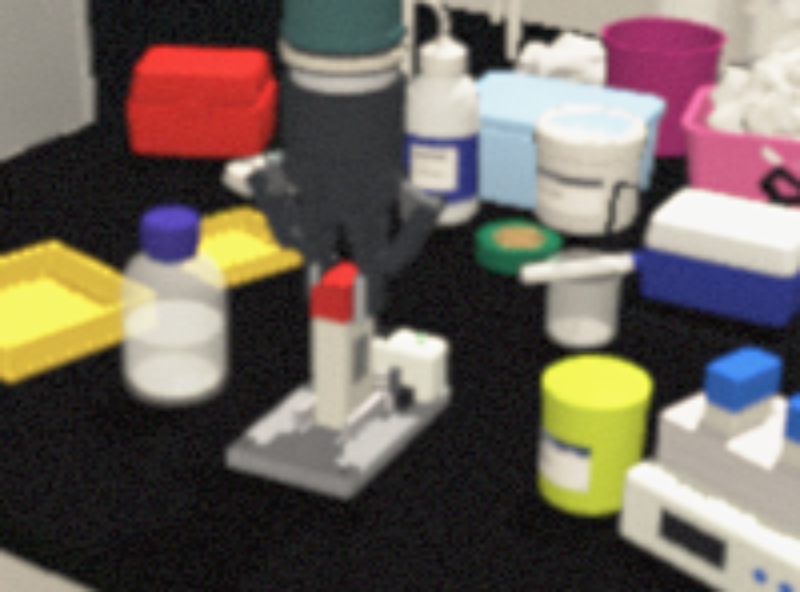

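The spent cartridge is gripped by its red top, about 23 mm open. Next I lift it out and carry it over the bottle.

Call:
move_arm --targets '[{"tx": 0, "ty": 0, "tz": 0.003, "wx": 0, "wy": 0, "wz": 0, "claw": 0.0}, {"tx": -0.008, "ty": -0.001, "tz": 0.002, "wx": 0, "wy": 0, "wz": 0, "claw": 0.0}, {"tx": -0.01, "ty": -0.001, "tz": 0.002, "wx": 0, "wy": 0, "wz": 0, "claw": 0.0}, {"tx": 0, "ty": 0, "tz": 0.01, "wx": 0, "wy": 0, "wz": 0, "claw": 0.0}, {"tx": 0, "ty": 0, "tz": 0.02, "wx": 0, "wy": 0, "wz": 0, "claw": 0.0}, {"tx": 0, "ty": 0, "tz": 0.03, "wx": 0, "wy": 0, "wz": 0, "claw": 0.0}, {"tx": 0, "ty": 0, "tz": 0.03, "wx": 0, "wy": 0, "wz": 0, "claw": 0.0}, {"tx": 0, "ty": 0, "tz": 0.03, "wx": 0, "wy": 0, "wz": 0, "claw": 0.0}, {"tx": 0, "ty": 0, "tz": 0.025, "wx": 0, "wy": 0, "wz": 0, "claw": 0.0}, {"tx": 0, "ty": 0, "tz": 0.01, "wx": 0, "wy": 0, "wz": 0, "claw": 0.0}]'

```text
time_s: 4.95
tool_pos: [0.4858, -0.0388, 0.3305]
tcp_rot: [-0.063, 0.998, -0.0, 0.002]
wrist_force: [-0.4, -0.1, -2.3]
opening: 0.272
grip_force: 49.1
```

```bash
python3 -c "
from m import *;st()
im,d,m=grab('scene');cv2.imwrite('pics/s3.png',cv2.resize(im[60:260,150:350],None,fx=3,fy=3))"
```

```text
t 4.95 tcp [ 0.4858 -0.0388  0.3305] closing deg 97.17 z [ 0.004 -0.001 -1.   ] F [-0.4 -0.1 -2.3] T [-0.03 -0.05  0.02] open 0.272 grip 49.1 q [-0.2  -0.06  1.47  0.    1.73 -1.89]
```

View pics/s3.png

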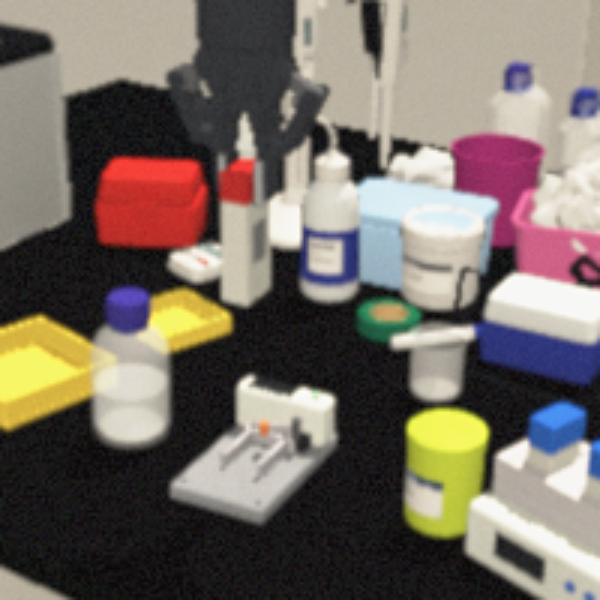

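The cartridge is out and upright, and the lever has swung out with its roller at (264,428). Moving on to the tray.

Call:
move_arm --targets '[{"tx": 0.001, "ty": 0.02, "tz": 0, "wx": 0, "wy": 0, "wz": 0, "claw": 0.0}, {"tx": 0.002, "ty": 0.035, "tz": 0, "wx": 0, "wy": 0, "wz": 0, "claw": 0.0}, {"tx": 0.002, "ty": 0.04, "tz": 0, "wx": 0, "wy": 0, "wz": 0, "claw": 0.0}, {"tx": 0.002, "ty": 0.04, "tz": 0, "wx": 0, "wy": 0, "wz": 0, "claw": 0.0}, {"tx": 0.002, "ty": 0.04, "tz": 0, "wx": 0, "wy": 0, "wz": 0, "claw": 0.0}, {"tx": 0.002, "ty": 0.04, "tz": 0, "wx": 0, "wy": 0, "wz": 0, "claw": 0.0}, {"tx": 0.002, "ty": 0.035, "tz": 0, "wx": 0, "wy": 0, "wz": 0, "claw": 0.0}, {"tx": 0.002, "ty": 0.025, "tz": 0, "wx": 0, "wy": 0, "wz": 0, "claw": 0.0}, {"tx": 0.001, "ty": 0.008, "tz": 0, "wx": 0, "wy": 0, "wz": 0, "claw": 0.0}, {"tx": 0, "ty": 0, "tz": -0.01, "wx": 0, "wy": 0, "wz": 0, "claw": 0.0}]'

```text
time_s: 6.25
tool_pos: [0.5016, 0.2442, 0.3177]
tcp_rot: [-0.063, 0.998, -0.0, 0.0]
wrist_force: [-0.7, -0.0, -0.6]
opening: 0.278
grip_force: 49.4
```

Call:
move_arm --targets '[{"tx": 0, "ty": 0, "tz": -0.02, "wx": 0, "wy": 0, "wz": 0, "claw": 0.0}, {"tx": 0, "ty": 0, "tz": -0.03, "wx": 0, "wy": 0, "wz": 0, "claw": 0.0}, {"tx": 0, "ty": 0, "tz": -0.03, "wx": 0, "wy": 0, "wz": 0, "claw": 0.0}, {"tx": 0, "ty": 0, "tz": -0.03, "wx": 0, "wy": 0, "wz": 0, "claw": 0.0}, {"tx": 0, "ty": 0, "tz": -0.02, "wx": 0, "wy": 0, "wz": 0, "claw": 0.0}, {"tx": 0, "ty": 0, "tz": -0.015, "wx": 0, "wy": 0, "wz": 0, "claw": 0.0}, {"tx": 0, "ty": 0, "tz": -0.008, "wx": 0, "wy": 0, "wz": 0, "claw": 0.0}, {"tx": 0, "ty": 0, "tz": 0, "wx": 0, "wy": 0, "wz": 0, "claw": 0.0}]'

```text
time_s: 7.25
tool_pos: [0.5013, 0.2439, 0.1646]
tcp_rot: [-0.062, 0.998, -0.0, -0.0]
wrist_force: [1.1, -0.1, -2.4]
opening: 0.265
grip_force: 49.4
```

```bash
python3 -c "
from m import *;st()"
```

```text
t 7.25 tcp [0.5013 0.2439 0.1646] closing deg 97.15 z [-0.001 -0.    -1.   ] F [ 1.1 -0.1 -2.4] T [-0.03 -0.02  0.07] open 0.265 grip 49.4 q [ 0.35  0.17  1.56 -0.    1.41 -1.34]
```

Call:
move_arm --targets '[{"tx": 0, "ty": 0, "tz": -0.003, "wx": 0, "wy": 0, "wz": 0, "claw": 0.0}, {"tx": 0, "ty": 0, "tz": -0.002, "wx": 0, "wy": 0, "wz": 0, "claw": 0.0}, {"tx": 0, "ty": 0, "tz": 0, "wx": 0, "wy": 0, "wz": 0, "claw": 0.0}]'

```text
time_s: 7.62
tool_pos: [0.5014, 0.2444, 0.1601]
tcp_rot: [-0.063, 0.998, 0.0, 0.0]
wrist_force: [-0.4, 0.8, -1.8]
opening: 0.273
grip_force: 49.4
```

Call:
move_arm --targets '[{"tx": 0, "ty": 0, "tz": -0.001, "wx": 0, "wy": 0, "wz": 0, "claw": 0.0}, {"tx": 0, "ty": 0, "tz": 0, "wx": 0, "wy": 0, "wz": 0, "claw": 0.0}]'

```text
time_s: 7.88
tool_pos: [0.5014, 0.2443, 0.1589]
tcp_rot: [-0.063, 0.998, 0.0, -0.0]
wrist_force: [-0.4, 0.3, -1.5]
opening: 0.276
grip_force: 49.4
```

```bash
python3 -c "
from m import *;st()
im,d,m=grab('scene')
C=cols(im)
for mk,s,c in comps(C['red'],40): print(s,c)
cv2.imwrite('pics/s4.png',cv2.resize(im[60:220,100:260],None,fx=3,fy=3))"
```

```text
t 7.88 tcp [0.5014 0.2443 0.1589] closing deg 97.18 z [-0.  0. -1.] F [-0.4  0.3 -1.5] T [0.02 0.03 0.03] open 0.276 grip 49.4 q [ 0.35  0.18  1.56  0.    1.4  -1.34]
[ 181  112   39   31 1059] [199.95561851 127.09820585]
[444 124  40  14 313] [464.04153355 130.65814696]
[147 149  11  14 107] [152.20560748 155.88785047]
```

View pics/s4.png

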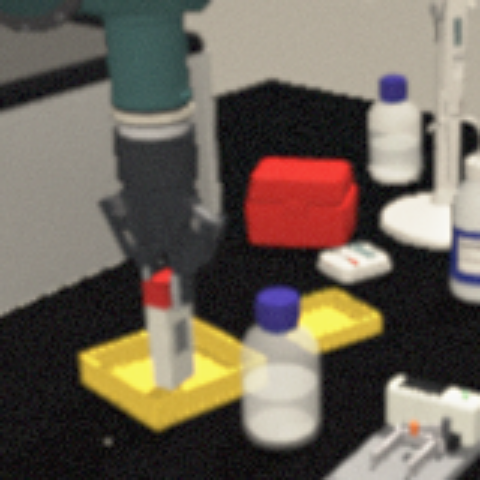

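The cartridge is upright over the middle of the large tray, foot near (172,385). I'll lower it until the force shows contact.

Call:
move_arm --targets '[{"tx": 0, "ty": 0, "tz": -0.0015, "wx": 0, "wy": 0, "wz": 0, "claw": 0.0}, {"tx": 0, "ty": 0, "tz": 0, "wx": 0, "wy": 0, "wz": 0, "claw": 0.0}]'

```text
time_s: 8.18
tool_pos: [0.5014, 0.2443, 0.1574]
tcp_rot: [-0.063, 0.998, 0.0, 0.0]
wrist_force: [0.9, -0.8, -1.0]
opening: 0.272
grip_force: 49.4
```

Call:
move_arm --targets '[{"tx": 0, "ty": 0, "tz": -0.001, "wx": 0, "wy": 0, "wz": 0, "claw": 0.0}, {"tx": 0, "ty": 0, "tz": 0, "wx": 0, "wy": 0, "wz": 0, "claw": 0.0}]'

```text
time_s: 8.43
tool_pos: [0.5015, 0.2444, 0.1574]
tcp_rot: [-0.063, 0.998, 0.0, 0.0]
wrist_force: [-2.2, 0.6, 3.7]
opening: 0.271
grip_force: 50.1
```

Contact shows at +3.7 N. I'll release, rise and travel to the green cartridge.

Call:
move_arm --targets '[{"tx": 0, "ty": 0, "tz": 0, "wx": 0, "wy": 0, "wz": 0, "claw": 0.32}, {"tx": 0, "ty": 0, "tz": 0, "wx": 0, "wy": 0, "wz": 0, "claw": 0.4}, {"tx": 0, "ty": 0, "tz": 0, "wx": 0, "wy": 0, "wz": 0, "claw": 0.55}, {"tx": 0, "ty": 0, "tz": 0, "wx": 0, "wy": 0, "wz": 0, "claw": 0.6}, {"tx": 0, "ty": 0, "tz": 0.01, "wx": 0, "wy": 0, "wz": 0, "claw": 0.6}, {"tx": 0, "ty": 0, "tz": 0.02, "wx": 0, "wy": 0, "wz": 0, "claw": 0.6}, {"tx": 0, "ty": 0, "tz": 0.03, "wx": 0, "wy": 0, "wz": 0, "claw": 0.6}, {"tx": 0, "ty": 0, "tz": 0.04, "wx": 0, "wy": 0, "wz": 0, "claw": 0.6}, {"tx": 0, "ty": 0, "tz": 0.04, "wx": 0, "wy": 0, "wz": 0, "claw": 0.6}, {"tx": 0, "ty": -0.01, "tz": 0.01, "wx": 0, "wy": 0, "wz": 0, "claw": 0.6}]'

```text
time_s: 9.68
tool_pos: [0.5022, 0.2348, 0.311]
tcp_rot: [-0.063, 0.998, 0.001, 0.004]
wrist_force: [0.4, -1.3, 0.1]
opening: 0.597
grip_force: 0.0
```

Call:
move_arm --targets '[{"tx": 0, "ty": -0.045, "tz": 0, "wx": 0, "wy": 0, "wz": -0.03, "claw": 0.6}, {"tx": 0, "ty": -0.045, "tz": 0, "wx": 0, "wy": 0, "wz": -0.03, "claw": 0.6}, {"tx": 0, "ty": -0.045, "tz": 0, "wx": 0, "wy": 0, "wz": -0.03, "claw": 0.6}, {"tx": 0, "ty": -0.045, "tz": 0, "wx": 0, "wy": 0, "wz": -0.03, "claw": 0.6}, {"tx": 0, "ty": -0.045, "tz": 0, "wx": 0, "wy": 0, "wz": -0.03, "claw": 0.6}, {"tx": 0, "ty": -0.045, "tz": 0, "wx": 0, "wy": 0, "wz": -0.03, "claw": 0.6}, {"tx": 0, "ty": -0.045, "tz": 0, "wx": 0, "wy": 0, "wz": -0.03, "claw": 0.6}, {"tx": 0, "ty": -0.045, "tz": 0, "wx": 0, "wy": 0, "wz": -0.03, "claw": 0.6}, {"tx": 0, "ty": -0.045, "tz": 0, "wx": 0, "wy": 0, "wz": -0.03, "claw": 0.6}, {"tx": 0, "ty": -0.045, "tz": 0, "wx": 0, "wy": 0, "wz": -0.03, "claw": 0.6}]'

```text
time_s: 10.92
tool_pos: [0.5006, -0.2174, 0.3055]
tcp_rot: [0.088, 0.996, 0.0, -0.001]
wrist_force: [-0.1, -0.6, -0.5]
opening: 0.601
grip_force: 0.0
```

Call:
move_arm --targets '[{"tx": 0.005, "ty": -0.045, "tz": 0, "wx": 0, "wy": 0, "wz": -0.03, "claw": 0.6}, {"tx": 0.005, "ty": -0.045, "tz": 0, "wx": 0, "wy": 0, "wz": -0.03, "claw": 0.6}, {"tx": 0.005, "ty": -0.045, "tz": 0, "wx": 0, "wy": 0, "wz": -0.028, "claw": 0.6}, {"tx": 0.004, "ty": -0.035, "tz": 0, "wx": 0, "wy": 0, "wz": 0, "claw": 0.6}, {"tx": 0, "ty": -0.015, "tz": 0, "wx": 0, "wy": 0, "wz": 0, "claw": 0.6}, {"tx": 0, "ty": 0, "tz": 0, "wx": 0, "wy": 0, "wz": 0, "claw": 0.6}]'

```text
time_s: 11.68
tool_pos: [0.5198, -0.4011, 0.3054]
tcp_rot: [0.132, 0.991, 0.001, -0.001]
wrist_force: [-0.3, 1.1, 0.3]
opening: 0.598
grip_force: 0.0
```

```bash
python3 - <<'E'
from m import *
st()
im,d,m=grab('top'); C=cols(im)
for k in('red','green','blue'):
  for mk,s,c in comps(C[k]):
    if 120<c[0]<390 and 190<c[1]<260: print(k,s[4],c.round(1),onplane([c],.118 if k!='red' else .114,m)[0,:2].round(4))
im,d,m=grab('scene'); C=cols(im)
for k in('red','green','blue'):
  for mk,s,c in comps(C[k]):
    if 120<c[0]<400 and 150<c[1]<260: print('scene',k,s.tolist(),c.round(1))
E
```

```text
t 11.68 tcp [ 0.5198 -0.4011  0.3054] closing deg 74.88 z [-0.001  0.002 -1.   ] F [-0.3  1.1  0.3] T [-0.01  0.03 -0.05] open 0.598 grip 0.0 q [-0.74  0.33  1.08  0.    1.73 -2.05]
red 109 [148.  225.2] [0.4994 0.2414]
green 60 [362.5 217.1] [ 0.5181 -0.396 ]
blue 114 [327.  206.6] [ 0.5507 -0.2897]
blue 117 [345.2 211.4] [ 0.5358 -0.3441]
scene red [147, 149, 17, 14, 185] [155.2 155.5]
scene green [269, 159, 22, 15, 138] [277.2 166.5]
scene green [368, 212, 20, 20, 280] [377.  221.3]
scene blue [309, 167, 46, 21, 264] [330.7 177.3]
scene blue [326, 193, 20, 18, 258] [335.3 201.2]
scene blue [347, 202, 19, 19, 266] [355.6 210.9]
```

The spent cartridge stands in the tray at (0.50, 0.243). The green top is at about (0.521, -0.4035) after correcting for the visible side face. Descending with the opening at 0.5 to clear the blue neighbour.

Call:
move_arm --targets '[{"tx": 0.001, "ty": -0.0025, "tz": -0.02, "wx": 0, "wy": 0, "wz": 0.005, "claw": 0.5}, {"tx": 0, "ty": 0, "tz": -0.03, "wx": 0, "wy": 0, "wz": 0, "claw": 0.5}, {"tx": 0, "ty": 0, "tz": -0.03, "wx": 0, "wy": 0, "wz": 0, "claw": 0.5}, {"tx": 0, "ty": 0, "tz": -0.02, "wx": 0, "wy": 0, "wz": 0, "claw": 0.5}, {"tx": 0, "ty": 0, "tz": 0, "wx": 0, "wy": 0, "wz": 0, "claw": 0.5}]'

```text
time_s: 12.4
tool_pos: [0.5207, -0.4019, 0.2034]
tcp_rot: [0.128, 0.992, 0.002, -0.002]
wrist_force: [0.2, 0.6, 0.1]
opening: 0.496
grip_force: 0.0
```

```bash
python3 - <<'E'
from m import *
st()
im,d,m=grab('scene'); cv2.imwrite('pics/s5.png',cv2.resize(im[120:280,290:430],None,fx=4,fy=3.7))
E
```

```text
t 12.4 tcp [ 0.5207 -0.4019  0.2034] closing deg 75.27 z [-0.004  0.004 -1.   ] F [0.2 0.6 0.1] T [ 0.08 -0.02  0.  ] open 0.496 grip 0.0 q [-0.74  0.37  1.24  0.    1.54 -2.06]
```

View pics/s5.png

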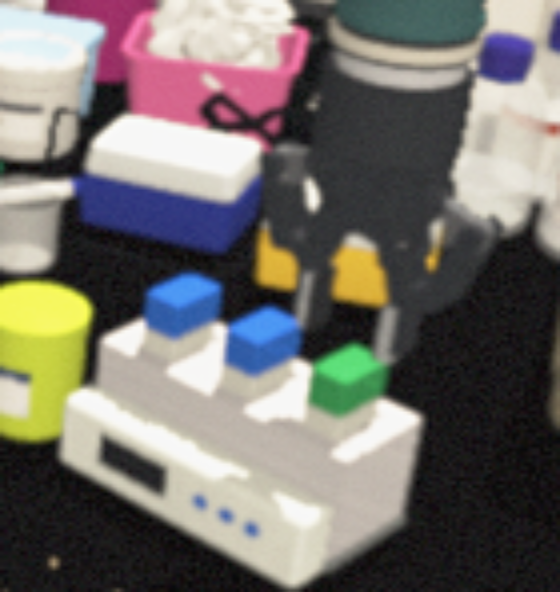

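The fingers straddle the green top at crop (348,380), and the left finger clears the blue top at (262,340). Descend and grip.

Call:
move_arm --targets '[{"tx": 0, "ty": -0.001, "tz": -0.015, "wx": 0, "wy": 0, "wz": 0, "claw": 0.5}, {"tx": 0, "ty": 0, "tz": -0.015, "wx": 0, "wy": 0, "wz": 0, "claw": 0.5}, {"tx": 0, "ty": 0, "tz": -0.01, "wx": 0, "wy": 0, "wz": 0, "claw": 0.5}, {"tx": 0, "ty": 0, "tz": 0, "wx": 0, "wy": 0, "wz": 0, "claw": 0.5}, {"tx": 0, "ty": 0, "tz": 0, "wx": 0, "wy": 0, "wz": 0, "claw": 0.4}, {"tx": 0, "ty": 0, "tz": 0, "wx": 0, "wy": 0, "wz": 0, "claw": 0.3}, {"tx": 0, "ty": 0, "tz": 0, "wx": 0, "wy": 0, "wz": 0, "claw": 0.2}, {"tx": 0, "ty": 0, "tz": 0, "wx": 0, "wy": 0, "wz": 0, "claw": 0.0}, {"tx": 0, "ty": 0, "tz": 0, "wx": 0, "wy": 0, "wz": 0, "claw": 0.0}]'

```text
time_s: 13.58
tool_pos: [0.5217, -0.4045, 0.1675]
tcp_rot: [0.129, 0.992, -0.0, 0.001]
wrist_force: [0.1, 0.4, 3.8]
opening: 0.272
grip_force: 50.5
```

```bash
python3 - <<'E'
from m import *
st()
E
```

```text
t 13.57 tcp [ 0.5217 -0.4045  0.1675] closing deg 75.23 z [ 0.001 -0.001 -1.   ] F [0.1 0.4 3.8] T [-0.02 -0.01  0.  ] open 0.272 grip 50.5 q [-0.75  0.39  1.28  0.    1.47 -2.06]
```

Call:
move_arm --targets '[{"tx": 0, "ty": 0, "tz": 0.005, "wx": 0, "wy": 0, "wz": 0, "claw": 0.0}, {"tx": 0, "ty": 0, "tz": 0.01, "wx": 0, "wy": 0, "wz": 0, "claw": 0.0}, {"tx": 0, "ty": 0, "tz": 0.015, "wx": 0, "wy": 0, "wz": 0, "claw": 0.0}, {"tx": 0, "ty": 0, "tz": 0.02, "wx": 0, "wy": 0, "wz": 0, "claw": 0.0}, {"tx": 0, "ty": 0, "tz": 0.02, "wx": 0, "wy": 0, "wz": 0, "claw": 0.0}, {"tx": 0, "ty": 0, "tz": 0.02, "wx": 0, "wy": 0, "wz": 0, "claw": 0.0}, {"tx": 0, "ty": 0, "tz": 0.025, "wx": 0, "wy": 0, "wz": 0, "claw": 0.0}, {"tx": 0, "ty": 0, "tz": 0.025, "wx": 0, "wy": 0, "wz": 0, "claw": 0.0}, {"tx": 0, "ty": 0, "tz": 0.01, "wx": 0, "wy": 0, "wz": 0, "claw": 0.0}, {"tx": 0, "ty": 0, "tz": 0, "wx": 0, "wy": 0, "wz": 0, "claw": 0.0}]'

```text
time_s: 14.82
tool_pos: [0.5215, -0.4043, 0.3179]
tcp_rot: [0.129, 0.992, -0.001, 0.001]
wrist_force: [-0.5, -0.6, -1.9]
opening: 0.268
grip_force: 50.0
```

```bash
python3 - <<'E'
from m import *
st()
im,d,m=grab('scene'); cv2.imwrite('pics/s6.png',cv2.resize(im[60:260,270:430],None,fx=3,fy=3))
E
```

```text
t 14.82 tcp [ 0.5215 -0.4043  0.3179] closing deg 75.23 z [ 0.002 -0.002 -1.   ] F [-0.5 -0.6 -1.9] T [-0.04 -0.   -0.02] open 0.268 grip 50.0 q [-0.75  0.33  1.05  0.    1.75 -2.06]
```

View pics/s6.png

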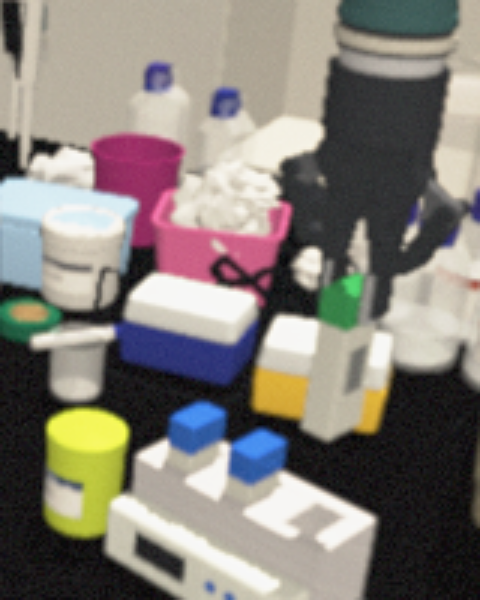

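The fresh cartridge is upright in the grip, and both blue cartridges stay in the block at (197,430) and (257,457). Carry it to a point about 22 mm in front of the seat.

Call:
move_arm --targets '[{"tx": -0.004, "ty": 0.02, "tz": 0, "wx": 0, "wy": 0, "wz": 0.0425, "claw": 0.0}, {"tx": -0.004, "ty": 0.045, "tz": 0, "wx": 0, "wy": 0, "wz": 0.0425, "claw": 0.0}, {"tx": -0.004, "ty": 0.045, "tz": 0, "wx": 0, "wy": 0, "wz": 0.0425, "claw": 0.0}, {"tx": -0.004, "ty": 0.045, "tz": 0, "wx": 0, "wy": 0, "wz": 0.0425, "claw": 0.0}, {"tx": -0.004, "ty": 0.045, "tz": 0, "wx": 0, "wy": 0, "wz": 0.0425, "claw": 0.0}, {"tx": -0.004, "ty": 0.045, "tz": 0, "wx": 0, "wy": 0, "wz": 0.0425, "claw": 0.0}, {"tx": -0.004, "ty": 0.045, "tz": 0, "wx": 0, "wy": 0, "wz": 0.0425, "claw": 0.0}, {"tx": -0.004, "ty": 0.045, "tz": 0, "wx": 0, "wy": 0, "wz": 0.0425, "claw": 0.0}, {"tx": -0.0065, "ty": 0.03, "tz": 0, "wx": 0, "wy": 0, "wz": 0.0425, "claw": 0.0}, {"tx": 0, "ty": 0, "tz": 0, "wx": 0, "wy": 0, "wz": 0, "claw": 0.0}]'

```text
time_s: 16.12
tool_pos: [0.4821, -0.0373, 0.3153]
tcp_rot: [-0.064, 0.998, 0.0, -0.001]
wrist_force: [0.4, -0.3, -1.0]
opening: 0.272
grip_force: 50.0
```

Call:
move_arm --targets '[{"tx": 0, "ty": 0, "tz": -0.02, "wx": 0, "wy": 0, "wz": 0, "claw": 0.0}, {"tx": 0, "ty": 0, "tz": -0.03, "wx": 0, "wy": 0, "wz": 0, "claw": 0.0}, {"tx": 0, "ty": 0, "tz": -0.03, "wx": 0, "wy": 0, "wz": 0, "claw": 0.0}, {"tx": 0, "ty": 0, "tz": -0.02, "wx": 0, "wy": 0, "wz": 0, "claw": 0.0}, {"tx": 0, "ty": 0, "tz": 0, "wx": 0, "wy": 0, "wz": 0, "claw": 0.0}, {"tx": 0, "ty": 0, "tz": 0, "wx": 0, "wy": 0, "wz": 0, "claw": 0.0}]'

```text
time_s: 16.88
tool_pos: [0.4832, -0.0398, 0.2169]
tcp_rot: [-0.062, 0.998, -0.0, 0.0]
wrist_force: [-0.7, 0.7, -0.2]
opening: 0.271
grip_force: 50.0
```

```bash
python3 - <<'E'
from m import *
st()
im,d,m=grab('scene'); cv2.imwrite('pics/s7.png',cv2.resize(im[110:260,180:310],None,fx=4,fy=4))
ma=np.array([[m['fx'],0,m['cx']],[0,m['fy'],m['cy']],[0,0,1]])
E
```

```text
t 16.88 tcp [ 0.4832 -0.0398  0.2169] closing deg 97.09 z [ 0.001 -0.    -1.   ] F [-0.7  0.7 -0.2] T [-0.02 -0.01 -0.05] open 0.271 grip 50.0 q [-0.2  -0.02  1.66 -0.    1.51 -1.89]
```

View pics/s7.png

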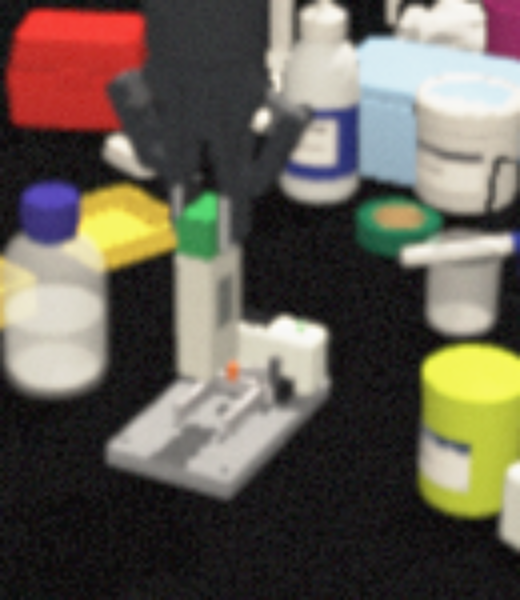

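The fresh cartridge hangs upright over the front of the dock, its foot at about (205,370) and the roller ahead of it at (232,372). I lower it in small steps, watching the force.

Call:
move_arm --targets '[{"tx": 0, "ty": 0.0007, "tz": -0.015, "wx": 0, "wy": 0, "wz": 0, "claw": 0.0}, {"tx": 0, "ty": 0, "tz": -0.01, "wx": 0, "wy": 0, "wz": 0, "claw": 0.0}, {"tx": 0, "ty": 0, "tz": -0.006, "wx": 0, "wy": 0, "wz": 0, "claw": 0.0}, {"tx": 0, "ty": 0, "tz": 0, "wx": 0, "wy": 0, "wz": 0, "claw": 0.0}]'

```text
time_s: 17.42
tool_pos: [0.4825, -0.0384, 0.1845]
tcp_rot: [-0.062, 0.998, 0.0, -0.001]
wrist_force: [0.2, 0.3, -1.0]
opening: 0.269
grip_force: 50.1
```

Call:
move_arm --targets '[{"tx": 0, "ty": 0, "tz": -0.003, "wx": 0, "wy": 0, "wz": 0, "claw": 0.0}, {"tx": 0, "ty": 0, "tz": -0.002, "wx": 0, "wy": 0, "wz": 0, "claw": 0.0}, {"tx": 0, "ty": 0, "tz": 0, "wx": 0, "wy": 0, "wz": 0, "claw": 0.0}]'

```text
time_s: 17.8
tool_pos: [0.4829, -0.0385, 0.1804]
tcp_rot: [-0.062, 0.998, 0.0, -0.0]
wrist_force: [-0.4, 0.5, -0.9]
opening: 0.267
grip_force: 50.1
```

The foot is 7 mm below the rail tops with no contact force, so it is between the rails. Lower almost to the bed.

Call:
move_arm --targets '[{"tx": 0, "ty": 0, "tz": -0.003, "wx": 0, "wy": 0, "wz": 0, "claw": 0.0}, {"tx": 0, "ty": 0, "tz": -0.002, "wx": 0, "wy": 0, "wz": 0, "claw": 0.0}, {"tx": 0, "ty": 0, "tz": 0, "wx": 0, "wy": 0, "wz": 0, "claw": 0.0}]'

```text
time_s: 18.18
tool_pos: [0.4827, -0.0385, 0.1751]
tcp_rot: [-0.062, 0.998, 0.0, -0.0]
wrist_force: [0.3, -0.2, -1.2]
opening: 0.271
grip_force: 50.1
```

Call:
move_arm --targets '[{"tx": 0, "ty": 0, "tz": -0.001, "wx": 0, "wy": 0, "wz": 0, "claw": 0.0}, {"tx": 0, "ty": 0, "tz": 0, "wx": 0, "wy": 0, "wz": 0, "claw": 0.0}]'

```text
time_s: 18.42
tool_pos: [0.4829, -0.0385, 0.1744]
tcp_rot: [-0.062, 0.998, 0.0, -0.0]
wrist_force: [0.0, -0.4, -1.4]
opening: 0.271
grip_force: 50.1
```

```bash
python3 -c "
from m import *;st()"
```

```text
t 18.43 tcp [ 0.4829 -0.0385  0.1744] closing deg 97.14 z [-0.  0. -1.] F [ 0.  -0.4 -1.4] T [-0.04  0.03 -0.03] open 0.271 grip 50.1 q [-0.2   0.    1.72  0.    1.42 -1.89]
```

Slide toward the stop, 17 mm first, then in small steps.

Call:
move_arm --targets '[{"tx": 0.004, "ty": 0.0005, "tz": 0, "wx": 0, "wy": 0, "wz": 0, "claw": 0.0}, {"tx": 0.005, "ty": 0.0006, "tz": 0, "wx": 0, "wy": 0, "wz": 0, "claw": 0.0}, {"tx": 0.005, "ty": 0.0006, "tz": 0, "wx": 0, "wy": 0, "wz": 0, "claw": 0.0}, {"tx": 0.003, "ty": 0.0004, "tz": 0, "wx": 0, "wy": 0, "wz": 0, "claw": 0.0}, {"tx": 0, "ty": 0, "tz": 0, "wx": 0, "wy": 0, "wz": 0, "claw": 0.0}]'

```text
time_s: 19.05
tool_pos: [0.5001, -0.0364, 0.1744]
tcp_rot: [-0.062, 0.998, 0.0, -0.0]
wrist_force: [0.7, -0.5, -1.0]
opening: 0.272
grip_force: 50.1
```

Call:
move_arm --targets '[{"tx": 0.002, "ty": 0.0003, "tz": 0, "wx": 0, "wy": 0, "wz": 0, "claw": 0.0}, {"tx": 0, "ty": 0, "tz": 0, "wx": 0, "wy": 0, "wz": 0, "claw": 0.0}]'

```text
time_s: 19.3
tool_pos: [0.5019, -0.0361, 0.1744]
tcp_rot: [-0.062, 0.998, 0.0, -0.0]
wrist_force: [-0.2, -0.7, -0.3]
opening: 0.269
grip_force: 50.1
```

Call:
move_arm --targets '[{"tx": 0.001, "ty": 0.0001, "tz": 0, "wx": 0, "wy": 0, "wz": 0, "claw": 0.0}, {"tx": 0, "ty": 0, "tz": 0, "wx": 0, "wy": 0, "wz": 0, "claw": 0.0}]'

```text
time_s: 19.55
tool_pos: [0.5029, -0.036, 0.1745]
tcp_rot: [-0.062, 0.998, 0.0, 0.0]
wrist_force: [0.1, -0.5, -1.3]
opening: 0.272
grip_force: 50.1
```

Call:
move_arm --targets '[{"tx": 0.001, "ty": 0.0001, "tz": 0, "wx": 0, "wy": 0, "wz": 0, "claw": 0.0}, {"tx": 0, "ty": 0, "tz": 0, "wx": 0, "wy": 0, "wz": 0, "claw": 0.0}]'

```text
time_s: 19.8
tool_pos: [0.5039, -0.0359, 0.1745]
tcp_rot: [-0.062, 0.998, 0.0, 0.0]
wrist_force: [-0.1, 0.1, -1.5]
opening: 0.272
grip_force: 50.1
```

Call:
move_arm --targets '[{"tx": 0.001, "ty": 0.0001, "tz": 0, "wx": 0, "wy": 0, "wz": 0, "claw": 0.0}, {"tx": 0, "ty": 0, "tz": 0, "wx": 0, "wy": 0, "wz": 0, "claw": 0.0}]'

```text
time_s: 20.05
tool_pos: [0.5046, -0.0358, 0.1743]
tcp_rot: [-0.062, 0.998, 0.0, -0.001]
wrist_force: [-2.9, 1.0, -0.4]
opening: 0.268
grip_force: 50.1
```

The stop is felt at x = 0.5046 (-2.9 N). Set the cartridge down onto the bed.

Call:
move_arm --targets '[{"tx": 0, "ty": 0, "tz": -0.001, "wx": 0, "wy": 0, "wz": 0, "claw": 0.0}, {"tx": 0, "ty": 0, "tz": 0, "wx": 0, "wy": 0, "wz": 0, "claw": 0.0}]'

```text
time_s: 20.3
tool_pos: [0.5046, -0.0358, 0.1735]
tcp_rot: [-0.062, 0.998, 0.0, -0.0]
wrist_force: [-2.5, -0.7, 1.0]
opening: 0.269
grip_force: 50.3
```

Call:
move_arm --targets '[{"tx": 0, "ty": 0, "tz": -0.0005, "wx": 0, "wy": 0, "wz": 0, "claw": 0.0}, {"tx": 0, "ty": 0, "tz": 0, "wx": 0, "wy": 0, "wz": 0, "claw": 0.0}]'

```text
time_s: 20.55
tool_pos: [0.5047, -0.0358, 0.1735]
tcp_rot: [-0.062, 0.998, -0.0, -0.0]
wrist_force: [-4.2, -1.2, 5.5]
opening: 0.27
grip_force: 50.8
```

```bash
python3 -c "
from m import *;st()"
```

```text
t 20.55 tcp [ 0.5047 -0.0358  0.1735] closing deg 97.15 z [-0. -0. -1.] F [-4.2 -1.2  5.5] T [-0.04  1.08  0.07] open 0.27 grip 50.8 q [-0.18  0.05  1.67 -0.    1.42 -1.88]
```

It is on the bed (+5.5 N) and against the stop. Release and rise.

Call:
move_arm --targets '[{"tx": 0, "ty": 0, "tz": 0, "wx": 0, "wy": 0, "wz": 0, "claw": 0.3}, {"tx": 0, "ty": 0, "tz": 0, "wx": 0, "wy": 0, "wz": 0, "claw": 0.36}, {"tx": 0, "ty": 0, "tz": 0, "wx": 0, "wy": 0, "wz": 0, "claw": 0.45}, {"tx": 0, "ty": 0, "tz": 0, "wx": 0, "wy": 0, "wz": 0, "claw": 0.6}, {"tx": 0, "ty": 0, "tz": 0, "wx": 0, "wy": 0, "wz": 0, "claw": 0.6}, {"tx": 0, "ty": 0, "tz": 0.01, "wx": 0, "wy": 0, "wz": 0, "claw": 0.6}, {"tx": 0, "ty": 0, "tz": 0.02, "wx": 0, "wy": 0, "wz": 0, "claw": 0.6}, {"tx": 0, "ty": 0, "tz": 0.03, "wx": 0, "wy": 0, "wz": 0, "claw": 0.6}, {"tx": 0, "ty": 0, "tz": 0.03, "wx": 0, "wy": 0, "wz": 0, "claw": 0.6}, {"tx": 0, "ty": 0, "tz": 0.03, "wx": 0, "wy": 0, "wz": 0, "claw": 0.6}]'

```text
time_s: 21.8
tool_pos: [0.5049, -0.0358, 0.2948]
tcp_rot: [-0.062, 0.998, -0.0, 0.001]
wrist_force: [0.8, 0.4, -0.8]
opening: 0.602
grip_force: 0.0
```

Call:
move_arm --targets '[{"tx": -0.04, "ty": 0, "tz": 0.01, "wx": 0, "wy": 0, "wz": 0, "claw": 0.6}, {"tx": -0.04, "ty": 0, "tz": 0, "wx": 0, "wy": 0, "wz": 0, "claw": 0.6}, {"tx": -0.04, "ty": 0, "tz": 0, "wx": 0, "wy": 0, "wz": 0, "claw": 0.6}, {"tx": 0, "ty": 0, "tz": 0, "wx": 0, "wy": 0, "wz": 0, "claw": 0.6}]'

```text
time_s: 22.3
tool_pos: [0.3833, -0.0357, 0.3042]
tcp_rot: [-0.062, 0.998, -0.0, 0.001]
wrist_force: [0.1, 0.2, 0.5]
opening: 0.599
grip_force: 0.0
```

```bash
python3 - <<'E'
from m import *
st()
# compare with the first scene picture: fresh now vs spent then (spent stood 1 mm from the stop)
z=np.load('scene0.npz')
ms=optics.camera_model('scene'); im,d,_=grab('scene')
def box(mask,lab):
    for mk,s,c in comps(mask,60):
        if 215<c[0]<255 and 150<c[1]<200: print(lab,s.tolist(),c.round(1))
box(cols(z['im'])['red'],'spent0'); box(cols(im)['green'],'fresh')
h=cv2.cvtColor(im,cv2.COLOR_BGR2HSV).astype(int)
org=(h[...,0]>4)&(h[...,0]<18)&(h[...,1]>130)&(h[...,2]>90)
print('orange px',[(s.tolist()) for mk,s,c in comps(org[160:240,200:290],2)])
imt,dt,m=grab('top'); C=cols(imt); t0=np.load('top0.npz')['im']; C0=cols(t0)
for lab,c_ in(('0',C0),('now',C)):
  for k in('red','green','blue','lime'):
    for mk,s,c in comps(c_[k]):
      if 120<c[0]<390 and 195<c[1]<260: print(lab,k,s[4],c.round(1))
E
```

```text
t 22.3 tcp [ 0.3833 -0.0357  0.3042] closing deg 97.11 z [ 0.003 -0.001 -1.   ] F [0.1 0.2 0.5] T [-0.   -0.01 -0.02] open 0.599 grip 0.0 q [-0.24 -0.29  1.72  0.    1.72 -1.94]
spent0 [227, 170, 17, 17, 219] [235.1 178.2]
fresh [227, 170, 17, 16, 213] [235.1 177.6]
orange px []
0 red 115 [241.6 223.6]
0 green 117 [364.  216.2]
0 blue 114 [327.  206.6]
0 blue 117 [345.2 211.4]
0 lime 402 [297.2 213.4]
now red 109 [148.  225.2]
now green 111 [241.4 223.3]
now blue 114 [327.  206.6]
now blue 117 [345.2 211.4]
now lime 404 [297.2 213.4]
```

Fresh now matches where the spent stood in both views, within 1 px and slightly farther back. The roller is hidden, and the spares and can have not moved.

```bash
python3 -c "
from workcell import manip; print(manip.finish_job())"
```

```text
the job is handed in; nothing more can be done
None
```

The job is handed in, verdict not shown: the spent cartridge stands in the large yellow tray and the fresh one is home against the reader's stop, with the lever judged pressed by position only. The spares and can have not moved; I did not recheck the bottle and beaker at the end.

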